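# Pack the microscope optics into their caddy

### The arm

A 7-joint arm with a two-finger parallel gripper is mounted at the origin on the work surface. World frame = base frame: x ahead of the robot, y to its left, z up, the work surface at z = 0. Lengths are in m, angles in degrees, forces in N, time in s.
With the tool pointing down it reaches from about 0.375 to 0.925 m from the base axis. Payload 3.1 kg.
Tool frame: the origin (TCP) lies between the finger pads; the fingertips stand 8 mm ahead of it and the grasp point (between the pads) lies 11 mm behind it; z points along the fingers, y is the line along which they close (so a half turn about z gives the same grasp; the last joint's range is limited). The gripper opens to 85 mm and grips with 20 to 120 N. Pads are 22 mm wide; open, the fingers measure 114 mm over their backs; the gripper's body (76 mm by 85 mm) begins 54 mm behind the grasp point. The pads swing forward as they close: fully open they stand 13 mm farther back than shut.
Start: joints at [60.86, 21.939, 2.515, 91.553, -1.026, 66.532, -2.859], TCP at [0.26, -0.596, 0.239] pointing down, gripper open.
Joint ranges: [-149.38, 149.38], [-23.57, 123.04], [-84.95, 90], [0, 143.3], [-89.99, 269.99], [3.08, 112.72], [-163.45, 163.45]. Speed limits (degrees/s): [159.86, 159.86, 180, 180, 180, 180, 180].

### API

Orientations are given as a 3x3 rotation matrix whose columns are the frame's x, y, z axes.
In Python, from workcell import status, cams, workorder gives the robot as it stands.
- The arm moves only by the tool drive_tool, never from a script. Its argument "moves" is a list of rows, each an object of numbers: "rx", "ry", "rz": the turn, a rotation vector about the tool's x, y, z in degrees; "x", "y", "z": the shift along the tool's x, y, z in m; "hand": the gripper command: -1 is fully open, 1 is shut, values between are in proportion. A call has 1 to 20 rows; each row shifts and turns the commanded pose from where the row before left it, along the tool's axes as they then stand; what a row does not reach is not made up. A row lasts 1/12 s, in which the tool goes at most 41.7 mm and 7.16 degrees, less where a joint would pass 70% of its speed; a pose out of reach is approached as far as the arm can. A call with a gripper value outside its range is refused whole. The fingers move at their own pace and stop on an object; "newtons" is the grip in N (left out, the last holds). Time passes only in rows, so rows that do not move let the fingers close. It gives the time, the measured TCP pose, the force, the opening and the grip force at its end, in the units of the state.
- status.state(): the state, without advancing time (a new reading comes with each control period).
- cams.snapshot(name): name is "scene" or "side" or "wrist"; returns a dict with "image" (400x640x3 uint8, blue, green, red), "depth" (400x640 float32, m along the optical axis (not along the pixel's ray), 0 where there is no reading), "mtx" (3x3 intrinsics, pixels), "view" (4x4, takes a point from world to camera coordinates); the wrist camera has in their place "hand_eye" (4x4, takes a point from camera to tool coordinates, whose origin is the TCP and whose axes are the flange's). Camera axes: x right, y up, looking along -z (the intrinsics and any distortion apply to the point x, -y, -z); pixel columns grow to the right and rows downward; lengths in m; the calibration is good to about 2 mm. A picture is of the moment at which its call begins: read the wrist's pose just before it.
- workorder.hand_in(): hands the job in; it is judged then, once.
Trained networks look in a picture, given as the dict that the camera call returned (one of the last four; its "shot" number tells which), for a name from the list of things; names that differ only in an ending like _2 or _b are one class to them, and where a whole thing is asked for, a point or a joint stands for the part that bears it (a point fixed in the world has none). Each returns a list of dicts, best first, with "conf" (0 to 1); they miss things now and then, are a little off and sometimes report something else, mostly with a low value. They report only what shows in the picture. A call takes as long as a camera call. They do not tell look-alikes from the thing itself.
- cams.outline_of(query, picture): "pixels" (400x640 bool, what is visible of it).
- cams.landmark_of(query, picture): "location" ([x, y, z] in m, in world coordinates, good to about 4 mm: a listed point, or the origin of a listed thing).
The state is a dict: "time_s": time; "joint_positions": joint angles; "joint_vel": joint speeds; "tau": joint torques, N m; "tcp_pos": TCP position; "orientation": TCP orientation; "ft_force": force on the tool from outside, world axes, zero at the start; "torque": the same for the moment, N m; "grip_width": finger opening in m; "gripper_force": force on a finger pad.
Only numpy, scipy, OpenCV 4.12 (cv2) and the standard library are available. Lean on these libraries where they do the work, as an engineer would, in place of code of your own. Each camera call takes 0.05 s, during which the arm holds its last target. There are 200 camera calls.

### The job

Pack the loose microscope optics into the grey three-compartment caddy, each standing upright on the caddy's floor: both eyepieces in the widest compartment, the long objective in the middle one and the short objective in the narrow end one. Leave the things that only look like them (open adapter tube, dropper bottle, balance weight), the dish and the little box standing where they are.

Things in the scene. Friction and masses are not known exactly. Their poses are not given: they have to be found in the camera images.
- caddy: Fixed low grey tray, 220 x 66 mm; walls 3 thick, 14 high; floor 4 thick. Three compartments in a row along x, each 60 wide inside in y, centred on y=0: widest x -107 to 3, middle x 6 to 60, narrow x 63 to 107 mm. Origin: centre of underside; x towards the narrow one, z up. Left or right of the loose things, any yaw; across from it lies a flat cardboard slide folder (no use).
- eyepiece_a: Microscope eyepiece standing upright, 50 mm tall: a bright steel foot of 26 mm diameter and 20 mm height, above it a black head of 34 mm diameter (from 20 to 50 mm height) with a round 16 mm glass lens in its flat top. About 70 g. Origin: centre of its underside; z up along its axis; round.
- eyepiece_b: The second eyepiece, the same as the first: 50 mm tall, steel foot 26 mm across and 20 mm high, black head 34 mm across with a glass lens in its top. About 70 g. Origin: centre of its underside; z up along its axis; round.
- objective_long: The long microscope objective, standing upright, 60 mm tall: black barrel of 26 mm diameter up to 40 mm height with steel rings, then a cone narrowing to a bright steel nose of 12 mm diameter. About 100 g. Origin: centre of its underside; z up along its axis; round.
- objective_short: The short microscope objective, standing upright, 38 mm tall: straight black barrel of 26 mm diameter with steel rings, flat steel front face on top with a black-rimmed small lens in its middle. About 60 g. Origin: centre of its underside; z up along its axis; round.
- adapter_tube: Look-alike of the eyepieces: a short black thin-walled tube, open right through so the table shows inside it, 34 mm outside and 28 mm inside diameter, 30 mm tall, standing upright, no lens. Loose; not for the caddy, stays where it is. Origin: centre of its underside; z up along its axis; round.
- dropper_bottle: Look-alike of the long objective: a small amber glass bottle of 28 mm diameter with a black pointed dropper cap, 62 mm tall in all, standing upright. Loose; not for the caddy, stays where it is. Origin: centre of its underside; z up along its axis; round.
- balance_weight: Look-alike of the short objective: a plain brass balance weight of 26 mm diameter with a small button of 18 mm diameter on a neck on top, 38 mm tall in all, standing upright, no lens. Loose; not for the caddy, stays where it is. Origin: centre of its underside; z up along its axis; round.
- petri_dish: Clear lidded dish with amber content, 57 mm diameter, 15 mm high. Loose; not for the caddy, stays where it is. Origin: centre of its underside; z up along its axis; round.
- coverslip_box: Small square box, white below with a blue lid and a paper label, 42 x 42 mm, 16 mm high. Loose; not for the caddy, stays where it is. Origin: centre of its underside, x and y along its sides, z up.
There are look-alikes about, which are no part of the job. What is shaped like the dropper_bottle but blue is not meant.

How it is judged (in metres and radians):
At the end, for the whole second after the job is handed in: Eyepieces in the widest compartment, long objective in the middle one, short objective in the narrow one: each on its floor (within 4 mm), upright within 0.15 rad, released, at rest. Tube, bottle, weight, dish and box within 20 mm of where they began, tipped less than 0.3 rad (x of eyepiece_a in the frame of caddy between -0.097 and -0.007 m and y of eyepiece_a in the frame of caddy between -0.02 and 0.02 m and z of eyepiece_a in the frame of caddy between 0.001 and 0.008 m and angle between each of eyepiece_a, eyepiece_b, objective_long, objective_short's own z axis and vertical below 0.15 rad and linear speed of each of eyepiece_a, eyepiece_b, objective_long, objective_short below 0.02 m/s and angular speed of each of eyepiece_a, eyepiece_b, objective_long, objective_short below 0.2 rad/s and x of eyepiece_b in the frame of caddy between -0.097 and -0.007 m and y of eyepiece_b in the frame of caddy between -0.02 and 0.02 m and z of eyepiece_b in the frame of caddy between 0.001 and 0.008 m and x of objective_long in the frame of caddy between 0.016 and 0.05 m and y of objective_long in the frame of caddy between -0.02 and 0.02 m and z of objective_long in the frame of caddy between 0.001 and 0.008 m and x of objective_short in the frame of caddy between 0.073 and 0.097 m and y of objective_short in the frame of caddy between -0.02 and 0.02 m and z of objective_short in the frame of caddy between 0.001 and 0.008 m and distance of each of adapter_tube, dropper_bottle, balance_weight, petri_dish, coverslip_box from where it was at the start of the episode below 0.02 m and angle between each of adapter_tube, dropper_bottle, balance_weight, petri_dish, coverslip_box's own z axis and vertical below 0.3 rad); the robot touches nothing.
It fails at once if the adapter tube is moved from its place by more than 20 mm or tipped by more than 0.3 rad (distance of adapter_tube from where it was at the start of the episode above 0.02 m or angle between adapter_tube's own z axis and vertical above 0.3 rad).
It fails at once if the dropper bottle is moved from its place by more than 20 mm or tipped by more than 0.3 rad (distance of dropper_bottle from where it was at the start of the episode above 0.02 m or angle between dropper_bottle's own z axis and vertical above 0.3 rad).
It fails at once if the balance weight is moved from its place by more than 20 mm or tipped by more than 0.3 rad (distance of balance_weight from where it was at the start of the episode above 0.02 m or angle between balance_weight's own z axis and vertical above 0.3 rad).
It fails at once if the petri dish is moved from its place by more than 20 mm or tipped by more than 0.3 rad (distance of petri_dish from where it was at the start of the episode above 0.02 m or angle between petri_dish's own z axis and vertical above 0.3 rad).
It fails at once if the coverslip box is moved from its place by more than 20 mm or tipped by more than 0.3 rad (distance of coverslip_box from where it was at the start of the episode above 0.02 m or angle between coverslip_box's own z axis and vertical above 0.3 rad).
It also fails if it takes over 109 s, if anything falls off the work surface, if the arm or the gripper's body presses on something with over 40 N, if the wrist force passes 120 N, or if a joint passes its speed limit or range.

## Working session

There is one attempt and no reset: what is moved stays moved. The work goes in short steps, Python scripts to look and compute and a tool call to move; the robot and the scene stay as the last step left them, time stands still between calls to the robot, and variables do not carry over. Pictures are saved under pics/ and viewed, at most 14 in all, crops included, and the job is handed in when it is done.

Besides the shell and the picture viewer there is one more tool, called after "Emit:" as name(argument=value, ...), one argument or row to a line, values as JSON. drive_tool: Moves the arm, as the interface text tells. Its arguments: {"type":"object","properties":{"moves":{"type":"array"},"newtons":{"type":"number"}},"required":["moves"]}

```bash
mkdir -p pics; ls; cat > h.py <<'E'
import numpy as np, cv2
from workcell import status, cams, workorder
def world(p):
    if 'view' in p: return np.linalg.inv(p['view'])
    return None
def cloud(p, T=None):
    T = world(p) if T is None else T
    K=p['mtx']; d=p['depth']; v,u=np.mgrid[:400,:640]
    x=(u-K[0,2])/K[0,0]*d; y=-(v-K[1,2])/K[1,1]*d
    P=np.stack([x,y,-d,np.ones_like(d)],-1)@T.T
    P=P[...,:3]; P[d==0]=np.nan
    return P
def wristT(s,p):
    W=np.eye(4); W[:3,:3]=np.array(s['orientation']); W[:3,3]=s['tcp_pos']
    return W@p['hand_eye']
E
python3 - <<'E'
from h import *
s=status.state(); print(s['time_s'],s['tcp_pos'],np.round(s['orientation'],3).tolist(),s['grip_width'])
for n in ['scene','side']:
    p=cams.snapshot(n); cv2.imwrite(f'pics/{n}0.png',p['image'])
    np.savez(f'pics/{n}0.npz',P=cloud(p))
    for q in ['caddy','eyepiece_a','objective_long','objective_short','adapter_tube','dropper_bottle','balance_weight','petri_dish','coverslip_box']:
        print(n,q,[(round(float(r['conf']),2),np.round(r['location'],3).tolist()) for r in cams.landmark_of(q,p)])
E
```

```text
pics
0.0 [ 0.25920937 -0.59507612  0.23788039] [[0.917, 0.399, -0.001], [0.399, -0.917, 0.002], [-0.0, -0.003, -1.0]] 0.08552486780824385
scene caddy [(0.75, [0.478, -0.3, 0.002])]
scene eyepiece_a [(0.87, [0.44, 0.0, 0.0]), (0.56, [0.69, 0.119, 0.001])]
scene objective_long [(0.77, [0.459, -0.116, 0.002])]
scene objective_short [(0.7, [0.566, 0.13, -0.003])]
scene adapter_tube [(0.62, [0.555, -0.123, 0.001])]
scene dropper_bottle [(0.98, [0.749, 0.008, -0.001]), (0.79, [0.73, -0.082, -0.005]), (0.55, [0.684, -0.007, 0.002])]
scene balance_weight [(0.66, [0.677, -0.128, 0.002])]
scene petri_dish [(0.68, [0.455, 0.121, -0.003])]
scene coverslip_box [(0.71, [0.567, 0.004, -0.003])]
side caddy [(0.87, [0.475, -0.304, 0.0])]
side eyepiece_a [(0.72, [0.692, 0.118, 0.002]), (0.57, [0.444, -0.001, -0.002])]
side objective_long [(0.64, [0.464, -0.113, -0.002])]
side objective_short [(0.86, [0.565, 0.129, 0.003])]
side adapter_tube [(0.8, [0.55, -0.123, 0.003])]
side dropper_bottle [(0.78, [0.744, 0.006, -0.002]), (0.68, [0.683, -0.004, -0.0]), (0.67, [0.731, -0.078, 0.002])]
side balance_weight [(0.61, [0.678, -0.135, -0.0])]
side petri_dish [(0.94, [0.448, 0.12, 0.0])]
side coverslip_box [(0.57, [0.562, 0.004, -0.003])]
```

View pics/scene0.png

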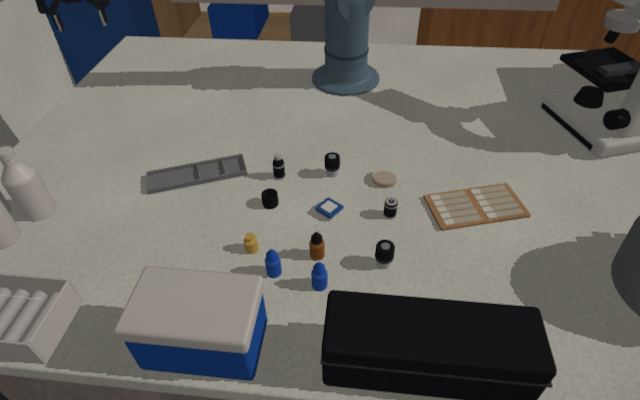

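View pics/side0.png

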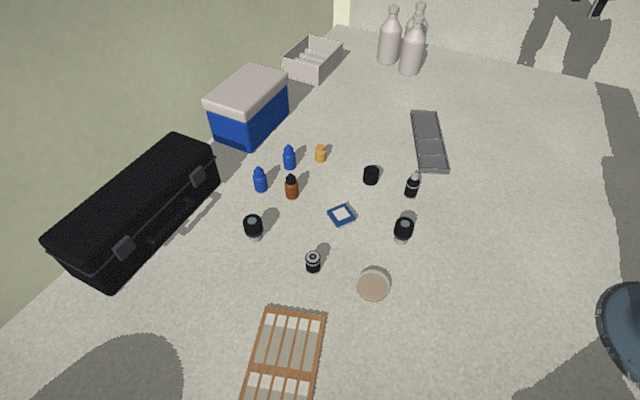

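```bash
python3 - <<'E'
from h import *
objs={'eyA':(.442,0,.05,.017),'eyB':(.691,.118,.05,.017),'long':(.461,-.115,.04,.013),'short':(.566,.13,.038,.013)}
for n in ['scene','side']:
    P=np.load(f'pics/{n}0.npz')['P'].reshape(-1,3)
    for k,(x,y,h,r) in objs.items():
        Q=P[np.hypot(P[:,0]-x,P[:,1]-y)<.035]; 
        T=Q[(Q[:,2]>.010)]; 
        t=T[T[:,2]>np.percentile(T[:,2],98)-.004] if k!='long' else T[T[:,2]>.05]
        c,rr=cv2.minEnclosingCircle(t[:,:2].astype(np.float32))
        print(n,k,len(T),len(t),np.round(c,4),round(rr,4),np.round(np.median(t,0),4))
    # caddy: wall points height 10..18
    Q=P[(P[:,2]>.011)&(P[:,2]<.017)&(abs(P[:,0]-.477)<.15)&(P[:,1]<-.19)&(P[:,1]>-.42)]
    print(len(Q),cv2.minAreaRect(Q[:,:2].astype(np.float32)*1000))
E
```

```text
scene eyA 290 115 [0.4438 0.0022] 0.018 [0.445  0.0023 0.051 ]
scene eyB 432 215 [0.6913 0.119 ] 0.0175 [0.6919 0.1182 0.0509]
scene long 233 54 [ 0.4642 -0.1156] 0.0089 [ 0.467  -0.1148  0.0575]
scene short 218 93 [0.5624 0.1299] 0.0137 [0.564  0.1302 0.0391]
476 ((476.9734802246094, -302.8603515625), (70.96540832519531, 220.07550048828125), 22.790334701538086)
side eyA 425 224 [ 0.4419 -0.0007] 0.0172 [4.419e-01 2.000e-04 5.130e-02]
side eyB 423 218 [0.6884 0.1159] 0.0172 [0.6885 0.1166 0.0511]
side long 272 76 [ 0.4607 -0.1167] 0.01 [ 0.4609 -0.1138  0.0578]
side short 283 155 [0.5612 0.1284] 0.0133 [0.5601 0.1289 0.0395]
417 ((475.45849609375, -305.6341552734375), (67.09304809570312, 223.81907653808594), 22.911853790283203)
```

The scene picture shows these candidates:
- **Eyepieces:** (332,160) and (385,250), both with a glass lens. The tube at (269,198) is the look-alike.
- **Long objective:** (278,166), with a steel nose. The amber bottle at (316,245) and the blue bottles at (273,262) and (319,276) are not it.
- **Short objective:** (390,207), with a ringed lens. The brass weight is at (251,243).
- **Caddy:** (197,172), with the narrow end at the right, (232,165). Caddy x therefore points at about 112.9° in world.

The crop below checks the choice. I'll also turn the tool to match the caddy's axes.

Emit:
drive_tool(
  moves=[
    {"rz":-7.15},
    {"rz":-7.15},
    {"rz":-7.15},
    {"rz":-7.15},
    {"rz":-7.15},
    {"rz":-7.15},
    {"rz":-7.15},
    {"rz":-7.15},
    {"rz":-7.15},
    {"rz":-7.15},
    {"rz":-7.15},
    {"rz":-7.15},
    {"rz":-3.6},
    {},
  ],
)

```text
$.moves[0]: bad value
```

```bash
cat >> h.py <<'E'
C=np.array([.476,-.304]); a=np.radians(112.9); EX=np.array([np.cos(a),np.sin(a)]); EY=np.array([-EX[1],EX[0]])
PT={'A':(.4425,.0005),'B':(.690,.1175),'L':(.4625,-.1155),'S':(.5625,.1295)}
for k,(cx,cy) in {'cA':(-.080,0),'cB':(-.028,0),'cL':(.033,0),'cS':(.085,0)}.items(): PT[k]=tuple(C+cx*EX+cy*EY)
def go(k,s=None):
    s=s or status.state(); R=np.array(s['orientation']); d=np.r_[np.array(PT[k])-s['tcp_pos'][:2],0]
    print(k,'tool shift',np.round(R.T@d,4),'tcp',np.round(s['tcp_pos'],4),'yaw x',np.degrees(np.arctan2(R[1,0],R[0,0])).round(2),'tilt',np.round(R[:,2],4),'t',s['time_s'])
E
python3 - <<'E'
from h import *
im=cv2.imread('pics/side0.png')[140:290,230:440]; cv2.imwrite('pics/crop.png',cv2.resize(im,None,fx=3.7,fy=3.7,interpolation=cv2.INTER_CUBIC))
for k in PT: go(k)
E
```

```text
A tool shift [ 0.4059 -0.4737  0.    ] tcp [ 0.2596 -0.5959  0.2393] yaw x 23.54 tilt [ 0.  0. -1.] t 1.0
B tool shift [ 0.6795 -0.4821  0.    ] tcp [ 0.2596 -0.5959  0.2393] yaw x 23.54 tilt [ 0.  0. -1.] t 1.0
L tool shift [ 0.3779 -0.3594  0.    ] tcp [ 0.2596 -0.5959  0.2393] yaw x 23.54 tilt [ 0.  0. -1.] t 1.0
S tool shift [ 0.5674 -0.5441  0.    ] tcp [ 0.2596 -0.5959  0.2393] yaw x 23.54 tilt [ 0.  0. -1.] t 1.0
cA tool shift [ 0.3141 -0.1012  0.    ] tcp [ 0.2596 -0.5959  0.2393] yaw x 23.54 tilt [ 0.  0. -1.] t 1.0
cB tool shift [ 0.3147 -0.1532  0.    ] tcp [ 0.2596 -0.5959  0.2393] yaw x 23.54 tilt [ 0.  0. -1.] t 1.0
cL tool shift [ 0.3153 -0.2142  0.    ] tcp [ 0.2596 -0.5959  0.2393] yaw x 23.54 tilt [ 0.  0. -1.] t 1.0
cS tool shift [ 0.3159 -0.2662  0.    ] tcp [ 0.2596 -0.5959  0.2393] yaw x 23.54 tilt [ 0.  0. -1.] t 1.0
```

View pics/crop.png

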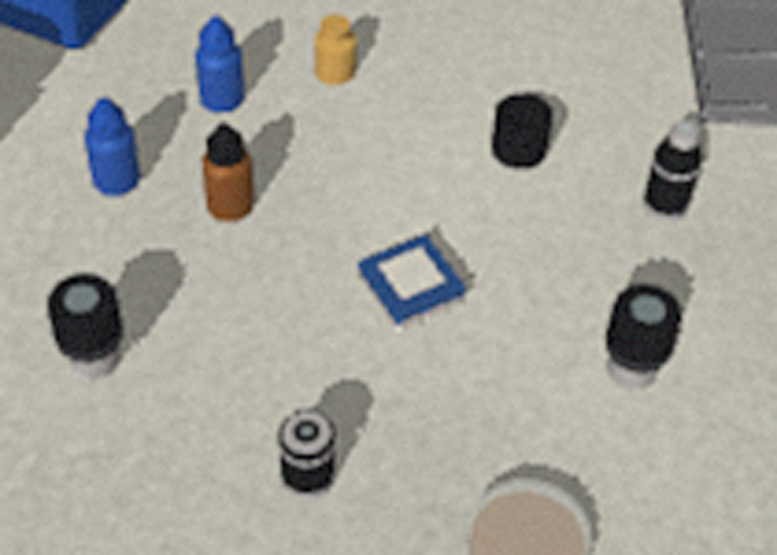

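The crop confirms the choice. The eyepieces with lenses are at (82,318) and (643,328), the long objective with its steel nose is at (674,170), and the short one with its ringed lens is at (307,450). The rows were refused, probably because each needs every field, so I'll give all seven.

Emit:
drive_tool(
  moves=[
    {"rx":0,"ry":0,"rz":-7.1,"x":0,"y":0,"z":0,"hand":-1},
    {"rx":0,"ry":0,"rz":-7.1,"x":0,"y":0,"z":0,"hand":-1},
    {"rx":0,"ry":0,"rz":-7.1,"x":0,"y":0,"z":0,"hand":-1},
    {"rx":0,"ry":0,"rz":-7.1,"x":0,"y":0,"z":0,"hand":-1},
    {"rx":0,"ry":0,"rz":-7.1,"x":0,"y":0,"z":0,"hand":-1},
    {"rx":0,"ry":0,"rz":-7.1,"x":0,"y":0,"z":0,"hand":-1},
    {"rx":0,"ry":0,"rz":-7.1,"x":0,"y":0,"z":0,"hand":-1},
    {"rx":0,"ry":0,"rz":-7.1,"x":0,"y":0,"z":0,"hand":-1},
    {"rx":0,"ry":0,"rz":-7.1,"x":0,"y":0,"z":0,"hand":-1},
    {"rx":0,"ry":0,"rz":-7.1,"x":0,"y":0,"z":0,"hand":-1},
    {"rx":0,"ry":0,"rz":-7.1,"x":0,"y":0,"z":0,"hand":-1},
    {"rx":0,"ry":0,"rz":-7.1,"x":0,"y":0,"z":0,"hand":-1},
    {"rx":0,"ry":0,"rz":-4.2,"x":0,"y":0,"z":0,"hand":-1},
    {"rx":0,"ry":0,"rz":0,"x":0,"y":0,"z":0,"hand":-1},
    {"rx":0,"ry":0,"rz":0,"x":0,"y":0,"z":0,"hand":-1},
  ],
)

```text
time_s: 2.25
tcp_pos: [0.2594, -0.596, 0.2392]
orientation: [[-0.388, 0.922, 0.0], [0.922, 0.388, 0.0], [0.0, 0.0, -1.0]]
ft_force: [-0.4, 0.2, -0.3]
grip_width: 0.0853
gripper_force: 0.0
```

```bash
python3 - <<'E'
from h import *
for k in ['A','L','cA']: go(k)
E
```

```text
A tool shift [4.789e-01 4.000e-01 1.000e-04] tcp [ 0.2594 -0.596   0.2392] yaw x 112.81 tilt [ 0.e+00  1.e-04 -1.e+00] t 2.25
L tool shift [3.642e-01 3.735e-01 1.000e-04] tcp [ 0.2594 -0.596   0.2392] yaw x 112.81 tilt [ 0.e+00  1.e-04 -1.e+00] t 2.25
cA tool shift [0.1052 0.313  0.    ] tcp [ 0.2594 -0.596   0.2392] yaw x 112.81 tilt [ 0.e+00  1.e-04 -1.e+00] t 2.25
```

Emit:
drive_tool(
  moves=[
    {"rx":0,"ry":0,"rz":0,"x":0.024,"y":0.02,"z":0,"hand":-1},
    {"rx":0,"ry":0,"rz":0,"x":0.024,"y":0.02,"z":0,"hand":-1},
    {"rx":0,"ry":0,"rz":0,"x":0.024,"y":0.02,"z":0,"hand":-1},
    {"rx":0,"ry":0,"rz":0,"x":0.024,"y":0.02,"z":0,"hand":-1},
    {"rx":0,"ry":0,"rz":0,"x":0.024,"y":0.02,"z":0,"hand":-1},
    {"rx":0,"ry":0,"rz":0,"x":0.024,"y":0.02,"z":0,"hand":-1},
    {"rx":0,"ry":0,"rz":0,"x":0.024,"y":0.02,"z":0,"hand":-1},
    {"rx":0,"ry":0,"rz":0,"x":0.024,"y":0.02,"z":0,"hand":-1},
    {"rx":0,"ry":0,"rz":0,"x":0.024,"y":0.02,"z":0,"hand":-1},
    {"rx":0,"ry":0,"rz":0,"x":0.024,"y":0.02,"z":0,"hand":-1},
    {"rx":0,"ry":0,"rz":0,"x":0.024,"y":0.02,"z":0,"hand":-1},
    {"rx":0,"ry":0,"rz":0,"x":0.024,"y":0.02,"z":0,"hand":-1},
    {"rx":0,"ry":0,"rz":0,"x":0.024,"y":0.02,"z":0,"hand":-1},
    {"rx":0,"ry":0,"rz":0,"x":0.024,"y":0.02,"z":0,"hand":-1},
    {"rx":0,"ry":0,"rz":0,"x":0.024,"y":0.02,"z":0,"hand":-1},
    {"rx":0,"ry":0,"rz":0,"x":0.024,"y":0.02,"z":0,"hand":-1},
    {"rx":0,"ry":0,"rz":0,"x":0.024,"y":0.02,"z":0,"hand":-1},
    {"rx":0,"ry":0,"rz":0,"x":0.024,"y":0.02,"z":0,"hand":-1},
    {"rx":0,"ry":0,"rz":0,"x":0.024,"y":0.02,"z":0,"hand":-1},
    {"rx":0,"ry":0,"rz":0,"x":0.023,"y":0.02,"z":0,"hand":-1},
  ],
)

```text
time_s: 3.92
tcp_pos: [0.4415, 0.0027, 0.2397]
orientation: [[-0.388, 0.922, 0.001], [0.922, 0.388, -0.001], [-0.001, 0.001, -1.0]]
ft_force: [0.0, 0.3, -0.4]
grip_width: 0.0854
gripper_force: 0.0
```

```bash
cat >> h.py <<'E'
def look(x,y,h,tag):
    s=status.state(); p=cams.snapshot('wrist'); cv2.imwrite(f'pics/{tag}.png',p['image'])
    P=cloud(p,wristT(s,p)).reshape(-1,3); Q=P[(np.hypot(P[:,0]-x,P[:,1]-y)<.04)&(abs(P[:,2]-h)<.006)]
    c,r=cv2.minEnclosingCircle(Q[:,:2].astype(np.float32)); print('wrist',tag,len(Q),np.round(c,4),round(r,4),'z',np.round(np.median(Q[:,2]),4))
    return P
E
python3 - <<'E'
from h import *
go('A'); look(*PT['A'],.05,'wA')
E
```

```text
A tool shift [-0.0024  0.0001  0.    ] tcp [0.4415 0.0027 0.2397] yaw x 112.83 tilt [ 1.1e-03 -8.0e-04 -1.0e+00] t 3.9167
wrist wA 602 [0.4424 0.0022] 0.0169 z 0.0483
```

View pics/wA.png

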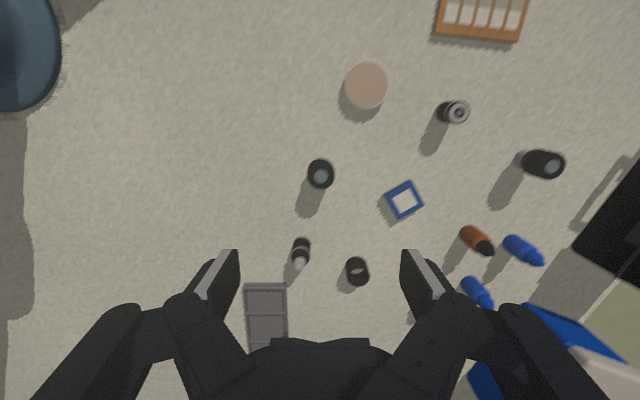

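The wrist view shows eyepiece A with its lens at (320,173), and the wrist depth agrees to about 1 mm. I'll descend and grip the head.

Emit:
drive_tool(
  newtons=40,
  moves=[
    {"rx":0,"ry":0,"rz":0,"x":-0.001,"y":0,"z":0.027,"hand":-1},
    {"rx":0,"ry":0,"rz":0,"x":0,"y":0,"z":0.03,"hand":-1},
    {"rx":0,"ry":0,"rz":0,"x":0,"y":0,"z":0.03,"hand":-1},
    {"rx":0,"ry":0,"rz":0,"x":0,"y":0,"z":0.03,"hand":-1},
    {"rx":0,"ry":0,"rz":0,"x":0,"y":0,"z":0.03,"hand":-1},
    {"rx":0,"ry":0,"rz":0,"x":0,"y":0,"z":0.025,"hand":-1},
    {"rx":0,"ry":0,"rz":0,"x":0,"y":0,"z":0.02,"hand":-1},
    {"rx":0,"ry":0,"rz":0,"x":0,"y":0,"z":0.013,"hand":-1},
    {"rx":0,"ry":0,"rz":0,"x":0,"y":0,"z":0.008,"hand":-1},
    {"rx":0,"ry":0,"rz":0,"x":0,"y":0,"z":0,"hand":-1},
    {"rx":0,"ry":0,"rz":0,"x":0,"y":0,"z":0,"hand":1},
    {"rx":0,"ry":0,"rz":0,"x":0,"y":0,"z":0,"hand":1},
    {"rx":0,"ry":0,"rz":0,"x":0,"y":0,"z":0,"hand":1},
    {"rx":0,"ry":0,"rz":0,"x":0,"y":0,"z":0,"hand":1},
    {"rx":0,"ry":0,"rz":0,"x":0,"y":0,"z":0,"hand":1},
    {"rx":0,"ry":0,"rz":0,"x":0,"y":0,"z":0,"hand":1},
    {"rx":0,"ry":0,"rz":0,"x":0,"y":0,"z":0,"hand":1},
    {"rx":0,"ry":0,"rz":0,"x":0,"y":0,"z":0,"hand":1},
  ],
)

```text
time_s: 5.47
tcp_pos: [0.4426, 0.0, 0.0273]
orientation: [[-0.39, 0.921, 0.002], [0.921, 0.39, -0.001], [-0.001, 0.001, -1.0]]
ft_force: [-1.9, -1.0, 5.7]
grip_width: 0.0325
gripper_force: 39.5
```

Emit:
drive_tool(
  moves=[
    {"rx":0,"ry":0,"rz":0,"x":0,"y":0,"z":-0.015,"hand":1},
    {"rx":0,"ry":0,"rz":0,"x":0,"y":0,"z":-0.03,"hand":1},
    {"rx":0,"ry":0,"rz":0,"x":0,"y":0,"z":-0.03,"hand":1},
    {"rx":0,"ry":0,"rz":0,"x":0,"y":0,"z":-0.025,"hand":1},
    {"rx":0,"ry":0,"rz":0,"x":-0.015,"y":-0.004,"z":0,"hand":1},
    {"rx":0,"ry":0,"rz":0,"x":-0.028,"y":-0.007,"z":0,"hand":1},
    {"rx":0,"ry":0,"rz":0,"x":-0.03,"y":-0.007,"z":0,"hand":1},
    {"rx":0,"ry":0,"rz":0,"x":-0.03,"y":-0.007,"z":0,"hand":1},
    {"rx":0,"ry":0,"rz":0,"x":-0.03,"y":-0.007,"z":0,"hand":1},
    {"rx":0,"ry":0,"rz":0,"x":-0.03,"y":-0.007,"z":0,"hand":1},
    {"rx":0,"ry":0,"rz":0,"x":-0.03,"y":-0.007,"z":0,"hand":1},
    {"rx":0,"ry":0,"rz":0,"x":-0.03,"y":-0.007,"z":0,"hand":1},
    {"rx":0,"ry":0,"rz":0,"x":-0.03,"y":-0.007,"z":0,"hand":1},
    {"rx":0,"ry":0,"rz":0,"x":-0.03,"y":-0.007,"z":0,"hand":1},
    {"rx":0,"ry":0,"rz":0,"x":-0.03,"y":-0.007,"z":0,"hand":1},
    {"rx":0,"ry":0,"rz":0,"x":-0.03,"y":-0.007,"z":0,"hand":1},
    {"rx":0,"ry":0,"rz":0,"x":-0.02,"y":-0.004,"z":0,"hand":1},
    {"rx":0,"ry":0,"rz":0,"x":-0.01,"y":-0.003,"z":0,"hand":1},
    {"rx":0,"ry":0,"rz":0,"x":0,"y":0,"z":0,"hand":1},
    {"rx":0,"ry":0,"rz":0,"x":0,"y":0,"z":0,"hand":1},
  ],
)

```text
time_s: 7.13
tcp_pos: [0.5056, -0.3766, 0.1258]
orientation: [[-0.389, 0.921, -0.001], [0.921, 0.389, 0.002], [0.002, -0.0, -1.0]]
ft_force: [-0.6, 1.3, -1.4]
grip_width: 0.0331
gripper_force: 40.1
```

```bash
python3 - <<'E'
from h import *
go('cA')
s=status.state();p=cams.snapshot('wrist');P=cloud(p,wristT(s,p)).reshape(-1,3)
cv2.imwrite('pics/wcad.png',p['image'])
Q=P[(P[:,2]>.009)&(P[:,2]<.019)&(abs(P[:,0]-.477)<.13)&(P[:,1]<-.16)&(P[:,1]>-.44)]
d=Q[:,:2]-C; print(len(Q)); 
for e in (EX,EY): print(np.round(np.percentile(d@e,[0,1,5,95,99,100]),4))
print(cv2.minAreaRect(Q[:,:2].astype(np.float32)*1000))
E
```

```text
cA tool shift [-0.0016  0.001  -0.    ] tcp [ 0.5056 -0.3766  0.1258] yaw x 112.92 tilt [-8.0e-04  1.8e-03 -1.0e+00] t 7.1333
2439
[-0.1082 -0.1076 -0.1053  0.0701  0.0772  0.0793]
[-0.0338 -0.0335 -0.0331  0.0318  0.0323  0.0326]
((482.17279052734375, -317.0324401855469), (66.35523986816406, 187.50723266601562), 22.94414710998535)
```

View pics/wcad.png

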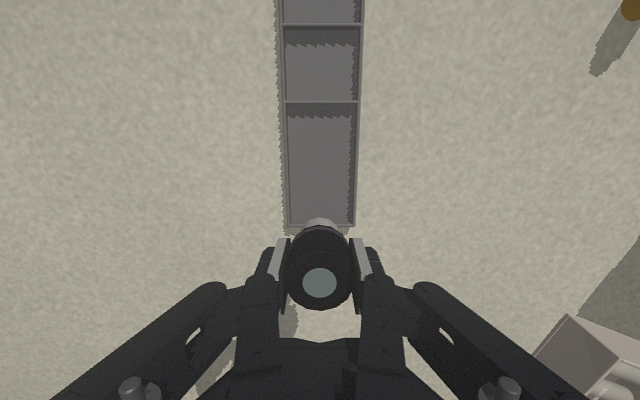

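The picture shows the eyepiece upright in the grip, with the caddy's end wall just ahead at (320,225). The caddy is within 2 mm of where I estimated it. Lowering and releasing.

Emit:
drive_tool(
  moves=[
    {"rx":0,"ry":0,"rz":0,"x":0,"y":0.001,"z":0.015,"hand":1},
    {"rx":0,"ry":0,"rz":0,"x":0,"y":0,"z":0.025,"hand":1},
    {"rx":0,"ry":0,"rz":0,"x":0,"y":0,"z":0.025,"hand":1},
    {"rx":0,"ry":0,"rz":0,"x":0,"y":0,"z":0.015,"hand":1},
    {"rx":0,"ry":0,"rz":0,"x":0,"y":0,"z":0.008,"hand":1},
    {"rx":0,"ry":0,"rz":0,"x":0,"y":0,"z":0.004,"hand":1},
    {"rx":0,"ry":0,"rz":0,"x":0,"y":0,"z":0.001,"hand":1},
    {"rx":0,"ry":0,"rz":0,"x":0,"y":0,"z":0,"hand":1},
    {"rx":0,"ry":0,"rz":0,"x":0,"y":0,"z":0,"hand":1},
  ],
)

```text
time_s: 7.93
tcp_pos: [0.5081, -0.3777, 0.0347]
orientation: [[-0.39, 0.921, 0.002], [0.921, 0.39, -0.001], [-0.002, 0.001, -1.0]]
ft_force: [0.2, -0.2, -1.0]
grip_width: 0.0326
gripper_force: 40.1
```

Emit:
drive_tool(
  moves=[
    {"rx":0,"ry":0,"rz":0,"x":0,"y":0,"z":0.0025,"hand":1},
    {"rx":0,"ry":0,"rz":0,"x":0,"y":0,"z":0,"hand":1},
    {"rx":0,"ry":0,"rz":0,"x":0,"y":0,"z":0,"hand":0.3},
    {"rx":0,"ry":0,"rz":0,"x":0,"y":0,"z":0,"hand":-1},
    {"rx":0,"ry":0,"rz":0,"x":0,"y":0,"z":0,"hand":-1},
    {"rx":0,"ry":0,"rz":0,"x":0,"y":0,"z":0,"hand":-1},
    {"rx":0,"ry":0,"rz":0,"x":0,"y":0,"z":0,"hand":-1},
    {"rx":0,"ry":0,"rz":0,"x":0,"y":0,"z":0,"hand":-1},
    {"rx":0,"ry":0,"rz":0,"x":0,"y":0,"z":-0.02,"hand":-1},
    {"rx":0,"ry":0,"rz":0,"x":0,"y":0,"z":-0.03,"hand":-1},
    {"rx":0,"ry":0,"rz":0,"x":0,"y":0,"z":-0.03,"hand":-1},
    {"rx":0,"ry":0,"rz":0,"x":0,"y":0,"z":-0.03,"hand":-1},
    {"rx":0,"ry":0,"rz":0,"x":0,"y":0,"z":-0.03,"hand":-1},
    {"rx":0,"ry":0,"rz":0,"x":0,"y":0,"z":-0.03,"hand":-1},
    {"rx":0,"ry":0,"rz":0,"x":0,"y":0,"z":0,"hand":-1},
  ],
)

```text
time_s: 9.18
tcp_pos: [0.5112, -0.3793, 0.2087]
orientation: [[-0.39, 0.921, 0.011], [0.921, 0.39, -0.008], [-0.012, 0.007, -1.0]]
ft_force: [1.2, -0.8, 1.0]
grip_width: 0.0853
gripper_force: 0.0
```

```bash
python3 - <<'E'
from h import *
go('L'); look(*PT['cA'],.054,'wcA')
p=cams.snapshot('side'); P=cloud(p).reshape(-1,3)
for n,x,y,h in [('A',*PT['cA'],.054),('L',*PT['L'],.058)]:
    Q=P[(np.hypot(P[:,0]-x,P[:,1]-y)<.04)&(abs(P[:,2]-h)<.006)];c,r=cv2.minEnclosingCircle(Q[:,:2].astype(np.float32)); print(n,c,r,np.median(Q[:,2]))
E
```

```text
L tool shift [ 0.2619  0.058  -0.0026] tcp [ 0.5112 -0.3793  0.2087] yaw x 112.94 tilt [ 0.0109 -0.0079 -0.9999] t 9.1833
wrist wcA 749 [ 0.5071 -0.3758] 0.0171 z 0.0522
A (0.5066814422607422, -0.3779349625110626) 0.018170909956097603 0.055134325539905715
L (0.46171051263809204, -0.1172325536608696) 0.008550344035029411 0.05986284997829783
```

Eyepiece A is standing in the caddy, with its top at 0.054 m and well centred. Next is the long objective.

Emit:
drive_tool(
  moves=[
    {"rx":0,"ry":0,"rz":0,"x":0.015,"y":0.004,"z":0,"hand":-1},
    {"rx":0,"ry":0,"rz":0,"x":0.03,"y":0.007,"z":0,"hand":-1},
    {"rx":0,"ry":0,"rz":0,"x":0.03,"y":0.007,"z":0,"hand":-1},
    {"rx":0,"ry":0,"rz":0,"x":0.03,"y":0.007,"z":0,"hand":-1},
    {"rx":0,"ry":0,"rz":0,"x":0.03,"y":0.006,"z":0,"hand":-1},
    {"rx":0,"ry":0,"rz":0,"x":0.03,"y":0.006,"z":0,"hand":-1},
    {"rx":0,"ry":0,"rz":0,"x":0.03,"y":0.006,"z":0,"hand":-1},
    {"rx":0,"ry":0,"rz":0,"x":0.03,"y":0.006,"z":0,"hand":-1},
    {"rx":0,"ry":0,"rz":0,"x":0.022,"y":0.006,"z":0,"hand":-1},
    {"rx":0,"ry":0,"rz":0,"x":0.015,"y":0.003,"z":0,"hand":-1},
    {"rx":0,"ry":0,"rz":0,"x":0,"y":0,"z":0,"hand":-1},
    {"rx":0,"ry":0,"rz":0,"x":0,"y":0,"z":0,"hand":-1},
  ],
)

```text
time_s: 10.28
tcp_pos: [0.4576, -0.1133, 0.2001]
orientation: [[-0.391, 0.92, -0.001], [0.92, 0.391, -0.0], [0.0, -0.001, -1.0]]
ft_force: [-0.2, 0.1, 0.8]
grip_width: 0.0855
gripper_force: 0.0
```

```bash
python3 - <<'E'
from h import *
go('L'); look(*PT['L'],.058,'wL')
E
```

```text
L tool shift [-0.0039  0.0036 -0.    ] tcp [ 0.4576 -0.1133  0.2001] yaw x 113.02 tilt [-1.3e-03 -3.0e-04 -1.0e+00] t 10.2833
wrist wL 182 [ 0.462  -0.1151] 0.0082 z 0.0585
```

Emit:
drive_tool(
  moves=[
    {"rx":0,"ry":0,"rz":0,"x":-0.003,"y":0.003,"z":0.015,"hand":-1},
    {"rx":0,"ry":0,"rz":0,"x":0,"y":0,"z":0.028,"hand":-1},
    {"rx":0,"ry":0,"rz":0,"x":0,"y":0,"z":0.03,"hand":-1},
    {"rx":0,"ry":0,"rz":0,"x":0,"y":0,"z":0.03,"hand":-1},
    {"rx":0,"ry":0,"rz":0,"x":0,"y":0,"z":0.03,"hand":-1},
    {"rx":0,"ry":0,"rz":0,"x":0,"y":0,"z":0.025,"hand":-1},
    {"rx":0,"ry":0,"rz":0,"x":0,"y":0,"z":0.015,"hand":-1},
    {"rx":0,"ry":0,"rz":0,"x":0,"y":0,"z":0.01,"hand":-1},
    {"rx":0,"ry":0,"rz":0,"x":0,"y":0,"z":0,"hand":-1},
    {"rx":0,"ry":0,"rz":0,"x":0,"y":0,"z":0,"hand":1},
    {"rx":0,"ry":0,"rz":0,"x":0,"y":0,"z":0,"hand":1},
    {"rx":0,"ry":0,"rz":0,"x":0,"y":0,"z":0,"hand":1},
    {"rx":0,"ry":0,"rz":0,"x":0,"y":0,"z":0,"hand":1},
    {"rx":0,"ry":0,"rz":0,"x":0,"y":0,"z":0,"hand":1},
    {"rx":0,"ry":0,"rz":0,"x":0,"y":0,"z":0,"hand":1},
    {"rx":0,"ry":0,"rz":0,"x":0,"y":0,"z":0,"hand":1},
    {"rx":0,"ry":0,"rz":0,"x":0,"y":0,"z":0,"hand":1},
    {"rx":0,"ry":0,"rz":0,"x":0,"y":0,"z":0,"hand":1},
  ],
)

```text
time_s: 11.83
tcp_pos: [0.4629, -0.1153, 0.0188]
orientation: [[-0.39, 0.921, 0.001], [0.921, 0.39, -0.001], [-0.002, 0.001, -1.0]]
ft_force: [-1.6, 0.6, 6.0]
grip_width: 0.0248
gripper_force: 39.5
```

Emit:
drive_tool(
  moves=[
    {"rx":0,"ry":0,"rz":0,"x":0,"y":0,"z":-0.015,"hand":1},
    {"rx":0,"ry":0,"rz":0,"x":0,"y":0,"z":-0.025,"hand":1},
    {"rx":0,"ry":0,"rz":0,"x":0,"y":0,"z":-0.025,"hand":1},
    {"rx":0,"ry":0,"rz":0,"x":0,"y":0,"z":-0.015,"hand":1},
    {"rx":0,"ry":0,"rz":0,"x":-0.012,"y":-0.005,"z":0,"hand":1},
    {"rx":0,"ry":0,"rz":0,"x":-0.025,"y":-0.01,"z":0,"hand":1},
    {"rx":0,"ry":0,"rz":0,"x":-0.028,"y":-0.012,"z":0,"hand":1},
    {"rx":0,"ry":0,"rz":0,"x":-0.028,"y":-0.012,"z":0,"hand":1},
    {"rx":0,"ry":0,"rz":0,"x":-0.025,"y":-0.012,"z":0,"hand":1},
    {"rx":0,"ry":0,"rz":0,"x":-0.018,"y":-0.007,"z":0,"hand":1},
    {"rx":0,"ry":0,"rz":0,"x":-0.008,"y":-0.003,"z":0,"hand":1},
    {"rx":0,"ry":0,"rz":0,"x":0,"y":0,"z":0,"hand":1},
    {"rx":0,"ry":0,"rz":0,"x":0,"y":0,"z":0,"hand":1},
    {"rx":0,"ry":0,"rz":0,"x":0,"y":0,"z":0,"hand":1},
  ],
)

```text
time_s: 13.0
tcp_pos: [0.4623, -0.2687, 0.0976]
orientation: [[-0.392, 0.92, -0.0], [0.92, 0.392, 0.002], [0.002, 0.0, -1.0]]
ft_force: [0.7, 0.3, -0.1]
grip_width: 0.0246
gripper_force: 39.6
```

```bash
sed -i "s/^C=np.array(\[.476,-.304\])/C=np.array([.4754,-.3024])/" h.py; python3 - <<'E'
from h import *
go('cL')
E
```

```text
cL tool shift [-0.0031 -0.001  -0.    ] tcp [ 0.4623 -0.2687  0.0976] yaw x 113.11 tilt [-4.0e-04  1.6e-03 -1.0e+00] t 13.0
```

Emit:
drive_tool(
  moves=[
    {"rx":0,"ry":0,"rz":0,"x":-0.003,"y":-0.001,"z":0.012,"hand":1},
    {"rx":0,"ry":0,"rz":0,"x":0,"y":0,"z":0.022,"hand":1},
    {"rx":0,"ry":0,"rz":0,"x":0,"y":0,"z":0.018,"hand":1},
    {"rx":0,"ry":0,"rz":0,"x":0,"y":0,"z":0.012,"hand":1},
    {"rx":0,"ry":0,"rz":0,"x":0,"y":0,"z":0.006,"hand":1},
    {"rx":0,"ry":0,"rz":0,"x":0,"y":0,"z":0.003,"hand":1},
    {"rx":0,"ry":0,"rz":0,"x":0,"y":0,"z":0.001,"hand":1},
    {"rx":0,"ry":0,"rz":0,"x":0,"y":0,"z":0,"hand":1},
    {"rx":0,"ry":0,"rz":0,"x":0,"y":0,"z":0,"hand":1},
  ],
)

```text
time_s: 13.75
tcp_pos: [0.4632, -0.2748, 0.0246]
orientation: [[-0.39, 0.921, 0.002], [0.921, 0.39, -0.001], [-0.001, 0.001, -1.0]]
ft_force: [0.1, 0.4, -1.2]
grip_width: 0.0245
gripper_force: 39.5
```

Emit:
drive_tool(
  moves=[
    {"rx":0,"ry":0,"rz":0,"x":0,"y":0,"z":0.0013,"hand":1},
    {"rx":0,"ry":0,"rz":0,"x":0,"y":0,"z":0,"hand":1},
    {"rx":0,"ry":0,"rz":0,"x":0,"y":0,"z":0,"hand":0.35},
    {"rx":0,"ry":0,"rz":0,"x":0,"y":0,"z":0,"hand":0.2},
    {"rx":0,"ry":0,"rz":0,"x":0,"y":0,"z":0,"hand":-1},
    {"rx":0,"ry":0,"rz":0,"x":0,"y":0,"z":0,"hand":-1},
    {"rx":0,"ry":0,"rz":0,"x":0,"y":0,"z":0,"hand":-1},
    {"rx":0,"ry":0,"rz":0,"x":0,"y":0,"z":0,"hand":-1},
    {"rx":0,"ry":0,"rz":0,"x":0,"y":0,"z":0,"hand":-1},
    {"rx":0,"ry":0,"rz":0,"x":0,"y":0,"z":-0.015,"hand":-1},
    {"rx":0,"ry":0,"rz":0,"x":0,"y":0,"z":-0.03,"hand":-1},
    {"rx":0,"ry":0,"rz":0,"x":0,"y":0,"z":-0.03,"hand":-1},
    {"rx":0,"ry":0,"rz":0,"x":0,"y":0,"z":-0.03,"hand":-1},
    {"rx":0,"ry":0,"rz":0,"x":0,"y":0,"z":-0.03,"hand":-1},
    {"rx":0,"ry":0,"rz":0,"x":0,"y":0,"z":-0.03,"hand":-1},
    {"rx":0,"ry":0,"rz":0,"x":0,"y":0,"z":-0.01,"hand":-1},
    {"rx":0,"ry":0,"rz":0,"x":0,"y":0,"z":0,"hand":-1},
    {"rx":0,"ry":0,"rz":0,"x":0,"y":0,"z":0,"hand":-1},
  ],
)

```text
time_s: 15.25
tcp_pos: [0.4621, -0.2745, 0.1973]
orientation: [[-0.39, 0.921, -0.0], [0.921, 0.39, -0.001], [-0.0, -0.0, -1.0]]
ft_force: [-0.2, 0.1, -0.4]
grip_width: 0.0852
gripper_force: 0.0
```

```bash
python3 - <<'E'
from h import *
go('S'); look(*PT['cL'],.062,'wcL')
E
```

```text
S tool shift [ 3.330e-01  2.498e-01 -2.000e-04] tcp [ 0.4621 -0.2745  0.1973] yaw x 112.93 tilt [-0.e+00 -5.e-04 -1.e+00] t 15.25
wrist wcL 190 [ 0.4632 -0.2757] 0.0079 z 0.0623
```

View pics/wcL.png

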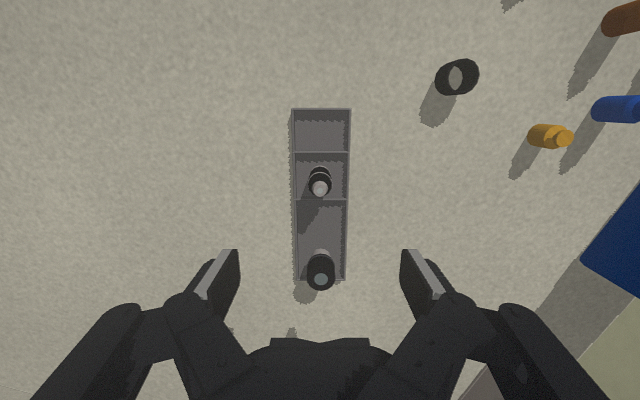

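The view shows the long objective upright in the middle compartment at (320,180) and eyepiece A in the widest one at (320,270). Next is the short objective.

Emit:
drive_tool(
  moves=[
    {"rx":0,"ry":0,"rz":0,"x":0.012,"y":0.009,"z":0,"hand":-1},
    {"rx":0,"ry":0,"rz":0,"x":0.024,"y":0.018,"z":0,"hand":-1},
    {"rx":0,"ry":0,"rz":0,"x":0.024,"y":0.018,"z":0,"hand":-1},
    {"rx":0,"ry":0,"rz":0,"x":0.024,"y":0.018,"z":0,"hand":-1},
    {"rx":0,"ry":0,"rz":0,"x":0.024,"y":0.018,"z":0,"hand":-1},
    {"rx":0,"ry":0,"rz":0,"x":0.024,"y":0.018,"z":0,"hand":-1},
    {"rx":0,"ry":0,"rz":0,"x":0.024,"y":0.018,"z":0,"hand":-1},
    {"rx":0,"ry":0,"rz":0,"x":0.024,"y":0.018,"z":0,"hand":-1},
    {"rx":0,"ry":0,"rz":0,"x":0.024,"y":0.018,"z":0,"hand":-1},
    {"rx":0,"ry":0,"rz":0,"x":0.024,"y":0.018,"z":0,"hand":-1},
    {"rx":0,"ry":0,"rz":0,"x":0.024,"y":0.018,"z":0,"hand":-1},
    {"rx":0,"ry":0,"rz":0,"x":0.024,"y":0.018,"z":0,"hand":-1},
    {"rx":0,"ry":0,"rz":0,"x":0.024,"y":0.018,"z":0,"hand":-1},
    {"rx":0,"ry":0,"rz":0,"x":0.02,"y":0.015,"z":0,"hand":-1},
    {"rx":0,"ry":0,"rz":0,"x":0.012,"y":0.009,"z":0,"hand":-1},
    {"rx":0,"ry":0,"rz":0,"x":0,"y":0,"z":0,"hand":-1},
    {"rx":0,"ry":0,"rz":0,"x":0,"y":0,"z":0,"hand":-1},
    {"rx":0,"ry":0,"rz":0,"x":0,"y":0,"z":0,"hand":-1},
  ],
)

```text
time_s: 16.8
tcp_pos: [0.5612, 0.1265, 0.1955]
orientation: [[-0.389, 0.921, -0.004], [0.921, 0.389, -0.002], [-0.0, -0.004, -1.0]]
ft_force: [-0.2, 0.0, -0.6]
grip_width: 0.0853
gripper_force: 0.0
```

```bash
python3 - <<'E'
from h import *
go('S'); look(*PT['S'],.038,'wS')
E
```

```text
S tool shift [ 0.0023  0.0024 -0.    ] tcp [0.5612 0.1265 0.1955] yaw x 112.88 tilt [-0.0035 -0.0016 -1.    ] t 16.8
wrist wS 434 [0.5613 0.1309] 0.0131 z 0.0367
```

Emit:
drive_tool(
  moves=[
    {"rx":0,"ry":0,"rz":0,"x":0.003,"y":0.002,"z":0.015,"hand":-1},
    {"rx":0,"ry":0,"rz":0,"x":0,"y":0,"z":0.028,"hand":-1},
    {"rx":0,"ry":0,"rz":0,"x":0,"y":0,"z":0.03,"hand":-1},
    {"rx":0,"ry":0,"rz":0,"x":0,"y":0,"z":0.03,"hand":-1},
    {"rx":0,"ry":0,"rz":0,"x":0,"y":0,"z":0.03,"hand":-1},
    {"rx":0,"ry":0,"rz":0,"x":0,"y":0,"z":0.022,"hand":-1},
    {"rx":0,"ry":0,"rz":0,"x":0,"y":0,"z":0.013,"hand":-1},
    {"rx":0,"ry":0,"rz":0,"x":0,"y":0,"z":0.008,"hand":-1},
    {"rx":0,"ry":0,"rz":0,"x":0,"y":0,"z":0,"hand":-1},
    {"rx":0,"ry":0,"rz":0,"x":0,"y":0,"z":0,"hand":1},
    {"rx":0,"ry":0,"rz":0,"x":0,"y":0,"z":0,"hand":1},
    {"rx":0,"ry":0,"rz":0,"x":0,"y":0,"z":0,"hand":1},
    {"rx":0,"ry":0,"rz":0,"x":0,"y":0,"z":0,"hand":1},
    {"rx":0,"ry":0,"rz":0,"x":0,"y":0,"z":0,"hand":1},
    {"rx":0,"ry":0,"rz":0,"x":0,"y":0,"z":0,"hand":1},
    {"rx":0,"ry":0,"rz":0,"x":0,"y":0,"z":0,"hand":1},
    {"rx":0,"ry":0,"rz":0,"x":0,"y":0,"z":0,"hand":1},
    {"rx":0,"ry":0,"rz":0,"x":0,"y":0,"z":0,"hand":1},
  ],
)

```text
time_s: 18.35
tcp_pos: [0.5638, 0.1321, 0.0227]
orientation: [[-0.39, 0.921, 0.002], [0.921, 0.39, -0.0], [-0.001, 0.002, -1.0]]
ft_force: [-0.7, -1.1, 6.7]
grip_width: 0.0238
gripper_force: 39.4
```

Emit:
drive_tool(
  moves=[
    {"rx":0,"ry":0,"rz":0,"x":0,"y":0,"z":-0.015,"hand":1},
    {"rx":0,"ry":0,"rz":0,"x":0,"y":0,"z":-0.028,"hand":1},
    {"rx":0,"ry":0,"rz":0,"x":0,"y":0,"z":-0.028,"hand":1},
    {"rx":0,"ry":0,"rz":0,"x":0,"y":0,"z":-0.025,"hand":1},
    {"rx":0,"ry":0,"rz":0,"x":-0.01,"y":-0.009,"z":0,"hand":1},
    {"rx":0,"ry":0,"rz":0,"x":-0.022,"y":-0.02,"z":0,"hand":1},
    {"rx":0,"ry":0,"rz":0,"x":-0.025,"y":-0.022,"z":0,"hand":1},
    {"rx":0,"ry":0,"rz":0,"x":-0.025,"y":-0.022,"z":0,"hand":1},
    {"rx":0,"ry":0,"rz":0,"x":-0.025,"y":-0.022,"z":0,"hand":1},
    {"rx":0,"ry":0,"rz":0,"x":-0.025,"y":-0.022,"z":0,"hand":1},
    {"rx":0,"ry":0,"rz":0,"x":-0.025,"y":-0.022,"z":0,"hand":1},
    {"rx":0,"ry":0,"rz":0,"x":-0.025,"y":-0.022,"z":0,"hand":1},
    {"rx":0,"ry":0,"rz":0,"x":-0.025,"y":-0.022,"z":0,"hand":1},
    {"rx":0,"ry":0,"rz":0,"x":-0.025,"y":-0.022,"z":0,"hand":1},
    {"rx":0,"ry":0,"rz":0,"x":-0.022,"y":-0.02,"z":0,"hand":1},
    {"rx":0,"ry":0,"rz":0,"x":-0.017,"y":-0.015,"z":0,"hand":1},
    {"rx":0,"ry":0,"rz":0,"x":-0.008,"y":-0.009,"z":0,"hand":1},
    {"rx":0,"ry":0,"rz":0,"x":0,"y":0,"z":0,"hand":1},
    {"rx":0,"ry":0,"rz":0,"x":0,"y":0,"z":0,"hand":1},
    {"rx":0,"ry":0,"rz":0,"x":0,"y":0,"z":0,"hand":1},
  ],
)

```text
time_s: 20.02
tcp_pos: [0.4429, -0.2206, 0.1178]
orientation: [[-0.391, 0.92, 0.001], [0.92, 0.391, 0.001], [0.0, 0.001, -1.0]]
ft_force: [-0.5, 0.8, -1.6]
grip_width: 0.0236
gripper_force: 39.4
```

```bash
python3 - <<'E'
from h import *
go('cS'); s=status.state()
p=cams.snapshot('wrist');P=cloud(p,wristT(s,p)).reshape(-1,3); cv2.imwrite('pics/wcS.png',p['image'])
Q=P[(P[:,2]>.010)&(P[:,2]<.019)&(P[:,1]<-.16)&(P[:,1]>-.44)]
d=Q[:,:2]-C
for e in (EX,EY): print(np.round(np.percentile(d@e,[0,1,5,95,99,100]),4))
E
```

```text
cS tool shift [-0.003  -0.0019 -0.    ] tcp [ 0.4429 -0.2206  0.1178] yaw x 113.05 tilt [ 6.e-04  7.e-04 -1.e+00] t 20.0167
[-0.0901 -0.0848 -0.0791  0.1089  0.1093  0.1096]
[-0.3516 -0.3493 -0.347   0.0315  0.0321  0.0325]
```

View pics/wcS.png

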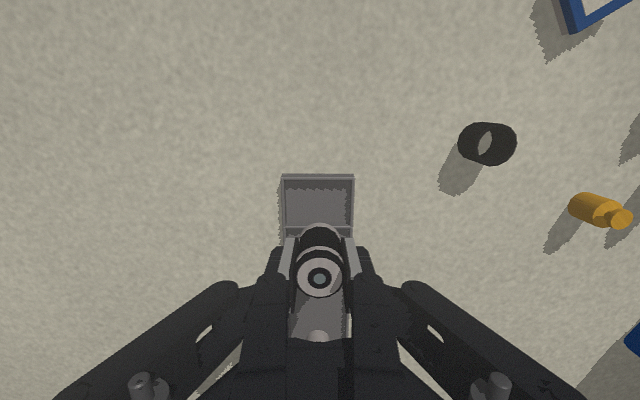

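Emit:
drive_tool(
  moves=[
    {"rx":0,"ry":0,"rz":0,"x":-0.001,"y":-0.001,"z":0.015,"hand":1},
    {"rx":0,"ry":0,"rz":0,"x":0,"y":0,"z":0.025,"hand":1},
    {"rx":0,"ry":0,"rz":0,"x":0,"y":0,"z":0.023,"hand":1},
    {"rx":0,"ry":0,"rz":0,"x":0,"y":0,"z":0.013,"hand":1},
    {"rx":0,"ry":0,"rz":0,"x":0,"y":0,"z":0.008,"hand":1},
    {"rx":0,"ry":0,"rz":0,"x":0,"y":0,"z":0.004,"hand":1},
    {"rx":0,"ry":0,"rz":0,"x":0,"y":0,"z":0.002,"hand":1},
    {"rx":0,"ry":0,"rz":0,"x":0,"y":0,"z":0,"hand":1},
    {"rx":0,"ry":0,"rz":0,"x":0,"y":0,"z":0,"hand":1},
  ],
)

```text
time_s: 20.82
tcp_pos: [0.4428, -0.2237, 0.0284]
orientation: [[-0.39, 0.921, 0.002], [0.921, 0.39, -0.001], [-0.001, 0.001, -1.0]]
ft_force: [0.0, 0.2, -0.9]
grip_width: 0.0242
gripper_force: 39.4
```

```bash
python3 - <<'E'
from h import *
go('cS')
E
```

```text
cS tool shift [-0.0002 -0.0006 -0.    ] tcp [ 0.4428 -0.2237  0.0284] yaw x 112.95 tilt [ 1.7e-03 -9.0e-04 -1.0e+00] t 20.8167
```

Emit:
drive_tool(
  moves=[
    {"rx":0,"ry":0,"rz":0,"x":0,"y":0,"z":0.0012,"hand":1},
    {"rx":0,"ry":0,"rz":0,"x":0,"y":0,"z":0,"hand":1},
    {"rx":0,"ry":0,"rz":0,"x":0,"y":0,"z":0,"hand":0.35},
    {"rx":0,"ry":0,"rz":0,"x":0,"y":0,"z":0,"hand":0.2},
    {"rx":0,"ry":0,"rz":0,"x":0,"y":0,"z":0,"hand":-1},
    {"rx":0,"ry":0,"rz":0,"x":0,"y":0,"z":0,"hand":-1},
    {"rx":0,"ry":0,"rz":0,"x":0,"y":0,"z":0,"hand":-1},
    {"rx":0,"ry":0,"rz":0,"x":0,"y":0,"z":0,"hand":-1},
    {"rx":0,"ry":0,"rz":0,"x":0,"y":0,"z":0,"hand":-1},
    {"rx":0,"ry":0,"rz":0,"x":0,"y":0,"z":-0.015,"hand":-1},
    {"rx":0,"ry":0,"rz":0,"x":0,"y":0,"z":-0.03,"hand":-1},
    {"rx":0,"ry":0,"rz":0,"x":0,"y":0,"z":-0.03,"hand":-1},
    {"rx":0,"ry":0,"rz":0,"x":0,"y":0,"z":-0.03,"hand":-1},
    {"rx":0,"ry":0,"rz":0,"x":0,"y":0,"z":-0.03,"hand":-1},
    {"rx":0,"ry":0,"rz":0,"x":0,"y":0,"z":-0.03,"hand":-1},
    {"rx":0,"ry":0,"rz":0,"x":0,"y":0,"z":-0.01,"hand":-1},
    {"rx":0,"ry":0,"rz":0,"x":0,"y":0,"z":0,"hand":-1},
    {"rx":0,"ry":0,"rz":0,"x":0,"y":0,"z":0,"hand":-1},
  ],
)

```text
time_s: 22.32
tcp_pos: [0.4416, -0.2236, 0.2011]
orientation: [[-0.39, 0.921, -0.0], [0.921, 0.39, -0.001], [-0.001, -0.0, -1.0]]
ft_force: [-0.2, -0.2, -0.6]
grip_width: 0.0856
gripper_force: 0.0
```

```bash
python3 - <<'E'
from h import *
go('B'); look(*PT['cS'],.042,'wcS2')
E
```

```text
B tool shift [ 2.174e-01  3.616e-01 -2.000e-04] tcp [ 0.4416 -0.2236  0.2011] yaw x 112.92 tilt [-0.e+00 -7.e-04 -1.e+00] t 22.3167
wrist wcS2 423 [ 0.4427 -0.2233] 0.0131 z 0.0407
```

The short objective stands centred in its compartment with its top at about 0.042 m. Next is eyepiece B.

Emit:
drive_tool(
  moves=[
    {"rx":0,"ry":0,"rz":0,"x":0.01,"y":0.016,"z":0,"hand":-1},
    {"rx":0,"ry":0,"rz":0,"x":0.015,"y":0.025,"z":0,"hand":-1},
    {"rx":0,"ry":0,"rz":0,"x":0.015,"y":0.025,"z":0,"hand":-1},
    {"rx":0,"ry":0,"rz":0,"x":0.015,"y":0.025,"z":0,"hand":-1},
    {"rx":0,"ry":0,"rz":0,"x":0.015,"y":0.025,"z":0,"hand":-1},
    {"rx":0,"ry":0,"rz":0,"x":0.015,"y":0.025,"z":0,"hand":-1},
    {"rx":0,"ry":0,"rz":0,"x":0.015,"y":0.025,"z":0,"hand":-1},
    {"rx":0,"ry":0,"rz":0,"x":0.015,"y":0.025,"z":0,"hand":-1},
    {"rx":0,"ry":0,"rz":0,"x":0.015,"y":0.025,"z":0,"hand":-1},
    {"rx":0,"ry":0,"rz":0,"x":0.015,"y":0.025,"z":0,"hand":-1},
    {"rx":0,"ry":0,"rz":0,"x":0.015,"y":0.025,"z":0,"hand":-1},
    {"rx":0,"ry":0,"rz":0,"x":0.015,"y":0.025,"z":0,"hand":-1},
    {"rx":0,"ry":0,"rz":0,"x":0.015,"y":0.025,"z":0,"hand":-1},
    {"rx":0,"ry":0,"rz":0,"x":0.015,"y":0.025,"z":0,"hand":-1},
    {"rx":0,"ry":0,"rz":0,"x":0.008,"y":0.013,"z":0,"hand":-1},
    {"rx":0,"ry":0,"rz":0,"x":0.004,"y":0.007,"z":0,"hand":-1},
    {"rx":0,"ry":0,"rz":0,"x":0,"y":0,"z":0,"hand":-1},
    {"rx":0,"ry":0,"rz":0,"x":0,"y":0,"z":0,"hand":-1},
    {"rx":0,"ry":0,"rz":0,"x":0,"y":0,"z":0,"hand":-1},
  ],
)

```text
time_s: 23.95
tcp_pos: [0.689, 0.1149, 0.1999]
orientation: [[-0.388, 0.922, -0.002], [0.922, 0.388, -0.002], [-0.001, -0.003, -1.0]]
ft_force: [-0.1, -0.6, 0.3]
grip_width: 0.0854
gripper_force: 0.0
```

```bash
python3 - <<'E'
from h import *
go('B'); look(*PT['B'],.05,'wB')
E
```

```text
B tool shift [ 0.002  0.002 -0.   ] tcp [0.689  0.1149 0.1999] yaw x 112.84 tilt [-0.0023 -0.0021 -1.    ] t 23.95
wrist wB 758 [0.69  0.119] 0.017 z 0.0482
```

Emit:
drive_tool(
  moves=[
    {"rx":0,"ry":0,"rz":0,"x":0.002,"y":0.001,"z":0.015,"hand":-1},
    {"rx":0,"ry":0,"rz":0,"x":0,"y":0,"z":0.028,"hand":-1},
    {"rx":0,"ry":0,"rz":0,"x":0,"y":0,"z":0.03,"hand":-1},
    {"rx":0,"ry":0,"rz":0,"x":0,"y":0,"z":0.03,"hand":-1},
    {"rx":0,"ry":0,"rz":0,"x":0,"y":0,"z":0.03,"hand":-1},
    {"rx":0,"ry":0,"rz":0,"x":0,"y":0,"z":0.02,"hand":-1},
    {"rx":0,"ry":0,"rz":0,"x":0,"y":0,"z":0.013,"hand":-1},
    {"rx":0,"ry":0,"rz":0,"x":0,"y":0,"z":0.008,"hand":-1},
    {"rx":0,"ry":0,"rz":0,"x":0,"y":0,"z":0,"hand":-1},
    {"rx":0,"ry":0,"rz":0,"x":0,"y":0,"z":0,"hand":1},
    {"rx":0,"ry":0,"rz":0,"x":0,"y":0,"z":0,"hand":1},
    {"rx":0,"ry":0,"rz":0,"x":0,"y":0,"z":0,"hand":1},
    {"rx":0,"ry":0,"rz":0,"x":0,"y":0,"z":0,"hand":1},
    {"rx":0,"ry":0,"rz":0,"x":0,"y":0,"z":0,"hand":1},
    {"rx":0,"ry":0,"rz":0,"x":0,"y":0,"z":0,"hand":1},
    {"rx":0,"ry":0,"rz":0,"x":0,"y":0,"z":0,"hand":1},
    {"rx":0,"ry":0,"rz":0,"x":0,"y":0,"z":0,"hand":1},
    {"rx":0,"ry":0,"rz":0,"x":0,"y":0,"z":0,"hand":1},
  ],
)

```text
time_s: 25.5
tcp_pos: [0.691, 0.1197, 0.029]
orientation: [[-0.39, 0.921, 0.002], [0.921, 0.39, 0.0], [-0.001, 0.002, -1.0]]
ft_force: [0.2, -0.1, 6.0]
grip_width: 0.0326
gripper_force: 40.2
```

Emit:
drive_tool(
  moves=[
    {"rx":0,"ry":0,"rz":0,"x":0,"y":0,"z":-0.015,"hand":1},
    {"rx":0,"ry":0,"rz":0,"x":0,"y":0,"z":-0.03,"hand":1},
    {"rx":0,"ry":0,"rz":0,"x":0,"y":0,"z":-0.03,"hand":1},
    {"rx":0,"ry":0,"rz":0,"x":0,"y":0,"z":-0.03,"hand":1},
    {"rx":0,"ry":0,"rz":0,"x":0,"y":0,"z":-0.01,"hand":1},
    {"rx":0,"ry":0,"rz":0,"x":-0.01,"y":-0.011,"z":0,"hand":1},
    {"rx":0,"ry":0,"rz":0,"x":-0.022,"y":-0.024,"z":0,"hand":1},
    {"rx":0,"ry":0,"rz":0,"x":-0.022,"y":-0.024,"z":0,"hand":1},
    {"rx":0,"ry":0,"rz":0,"x":-0.022,"y":-0.024,"z":0,"hand":1},
    {"rx":0,"ry":0,"rz":0,"x":-0.022,"y":-0.024,"z":0,"hand":1},
    {"rx":0,"ry":0,"rz":0,"x":-0.022,"y":-0.024,"z":0,"hand":1},
    {"rx":0,"ry":0,"rz":0,"x":-0.022,"y":-0.024,"z":0,"hand":1},
    {"rx":0,"ry":0,"rz":0,"x":-0.022,"y":-0.024,"z":0,"hand":1},
    {"rx":0,"ry":0,"rz":0,"x":-0.022,"y":-0.024,"z":0,"hand":1},
    {"rx":0,"ry":0,"rz":0,"x":-0.022,"y":-0.024,"z":0,"hand":1},
    {"rx":0,"ry":0,"rz":0,"x":-0.022,"y":-0.024,"z":0,"hand":1},
    {"rx":0,"ry":0,"rz":0,"x":-0.022,"y":-0.024,"z":0,"hand":1},
    {"rx":0,"ry":0,"rz":0,"x":-0.022,"y":-0.024,"z":0,"hand":1},
    {"rx":0,"ry":0,"rz":0,"x":-0.022,"y":-0.024,"z":0,"hand":1},
  ],
)

```text
time_s: 27.08
tcp_pos: [0.5061, -0.2802, 0.1419]
orientation: [[-0.39, 0.921, -0.001], [0.921, 0.39, 0.0], [0.001, -0.001, -1.0]]
ft_force: [-0.4, 0.2, -1.2]
grip_width: 0.0328
gripper_force: 39.9
```

Emit:
drive_tool(
  moves=[
    {"rx":0,"ry":0,"rz":0,"x":-0.02,"y":-0.022,"z":0,"hand":1},
    {"rx":0,"ry":0,"rz":0,"x":-0.012,"y":-0.013,"z":0,"hand":1},
    {"rx":0,"ry":0,"rz":0,"x":-0.006,"y":-0.007,"z":0,"hand":1},
    {"rx":0,"ry":0,"rz":0,"x":0,"y":0,"z":0,"hand":1},
    {"rx":0,"ry":0,"rz":0,"x":0,"y":0,"z":0,"hand":1},
    {"rx":0,"ry":0,"rz":0,"x":0,"y":0,"z":0,"hand":1},
  ],
)

```text
time_s: 27.58
tcp_pos: [0.485, -0.3278, 0.1423]
orientation: [[-0.393, 0.92, 0.001], [0.92, 0.393, 0.002], [0.001, 0.001, -1.0]]
ft_force: [0.3, 0.5, 0.0]
grip_width: 0.0324
gripper_force: 39.9
```

```bash
python3 - <<'E'
from h import *
go('cB')
p=cams.snapshot('wrist'); cv2.imwrite('pics/wcB.png',p['image'])
E
```

```text
cB tool shift [-0.0008  0.001   0.    ] tcp [ 0.485  -0.3278  0.1423] yaw x 113.13 tilt [ 7.0e-04  1.6e-03 -1.0e+00] t 27.5833
```

View pics/wcB.png

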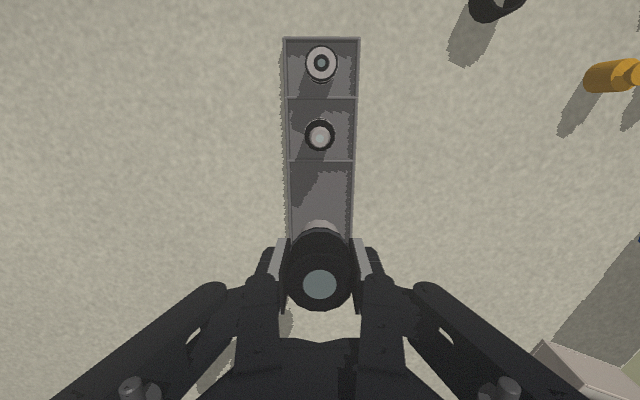

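The short objective at (320,62) and the long one at (320,135) are both upright in place, and eyepiece B is held above the widest compartment. Lowering it.

Emit:
drive_tool(
  moves=[
    {"rx":0,"ry":0,"rz":0,"x":0,"y":0.001,"z":0.015,"hand":1},
    {"rx":0,"ry":0,"rz":0,"x":0,"y":0,"z":0.028,"hand":1},
    {"rx":0,"ry":0,"rz":0,"x":0,"y":0,"z":0.028,"hand":1},
    {"rx":0,"ry":0,"rz":0,"x":0,"y":0,"z":0.018,"hand":1},
    {"rx":0,"ry":0,"rz":0,"x":0,"y":0,"z":0.01,"hand":1},
    {"rx":0,"ry":0,"rz":0,"x":0,"y":0,"z":0.006,"hand":1},
    {"rx":0,"ry":0,"rz":0,"x":0,"y":0,"z":0.003,"hand":1},
    {"rx":0,"ry":0,"rz":0,"x":0,"y":0,"z":0,"hand":1},
    {"rx":0,"ry":0,"rz":0,"x":0,"y":0,"z":0,"hand":1},
  ],
)

```text
time_s: 28.38
tcp_pos: [0.4859, -0.3303, 0.0353]
orientation: [[-0.39, 0.921, 0.002], [0.921, 0.39, -0.001], [-0.002, 0.001, -1.0]]
ft_force: [-0.2, 0.2, -0.5]
grip_width: 0.0328
gripper_force: 39.8
```

Emit:
drive_tool(
  moves=[
    {"rx":0,"ry":0,"rz":0,"x":0,"y":0,"z":0.0017,"hand":1},
    {"rx":0,"ry":0,"rz":0,"x":0,"y":0,"z":0,"hand":1},
    {"rx":0,"ry":0,"rz":0,"x":0,"y":0,"z":0,"hand":0.2},
    {"rx":0,"ry":0,"rz":0,"x":0,"y":0,"z":0,"hand":0},
    {"rx":0,"ry":0,"rz":0,"x":0,"y":0,"z":0,"hand":-1},
    {"rx":0,"ry":0,"rz":0,"x":0,"y":0,"z":0,"hand":-1},
    {"rx":0,"ry":0,"rz":0,"x":0,"y":0,"z":0,"hand":-1},
    {"rx":0,"ry":0,"rz":0,"x":0,"y":0,"z":0,"hand":-1},
    {"rx":0,"ry":0,"rz":0,"x":0,"y":0,"z":0,"hand":-1},
    {"rx":0,"ry":0,"rz":0,"x":0,"y":0,"z":-0.015,"hand":-1},
    {"rx":0,"ry":0,"rz":0,"x":0,"y":0,"z":-0.03,"hand":-1},
    {"rx":0,"ry":0,"rz":0,"x":0,"y":0,"z":-0.03,"hand":-1},
    {"rx":0,"ry":0,"rz":0,"x":0,"y":0,"z":-0.03,"hand":-1},
    {"rx":0,"ry":0,"rz":0,"x":0,"y":0,"z":-0.03,"hand":-1},
    {"rx":0,"ry":0,"rz":0,"x":0,"y":0,"z":-0.03,"hand":-1},
    {"rx":0,"ry":0,"rz":0,"x":0,"y":0,"z":-0.02,"hand":-1},
    {"rx":0,"ry":0,"rz":0,"x":0,"y":0,"z":0,"hand":-1},
    {"rx":0,"ry":0,"rz":0,"x":0,"y":0,"z":0,"hand":-1},
    {"rx":0,"ry":0,"rz":0,"x":0,"y":0,"z":0,"hand":-1},
  ],
)

```text
time_s: 29.97
tcp_pos: [0.4842, -0.3299, 0.2175]
orientation: [[-0.39, 0.921, -0.001], [0.921, 0.39, -0.0], [0.0, -0.001, -1.0]]
ft_force: [-0.3, 0.1, -0.9]
grip_width: 0.0855
gripper_force: 0.0
```

```bash
python3 - <<'E'
from h import *
go('cB'); s=status.state()
p=cams.snapshot('side'); cv2.imwrite('pics/sideEnd.png',p['image']); P=cloud(p).reshape(-1,3)
for k,h in [('cA',.054),('cB',.054),('cL',.062),('cS',.042)]:
    Q=P[(np.hypot(*(P[:,:2]-PT[k]).T)<.025)&(abs(P[:,2]-h)<.005)];c,r=cv2.minEnclosingCircle(Q[:,:2].astype(np.float32)); d=np.array(c)-C
    print(k,np.round([d@EX,d@EY],4),round(r,4),np.median(Q[:,2]).round(4))
E
```

```text
cB tool shift [ 0.0007  0.0026 -0.    ] tcp [ 0.4842 -0.3299  0.2175] yaw x 112.95 tilt [-9.e-04 -0.e+00 -1.e+00] t 29.9667
cA [-0.0814  0.0011] 0.0168 0.0553
cB [-0.0325  0.0018] 0.0181 0.0551
cL [0.0302 0.002 ] 0.0082 0.0629
cS [0.0839 0.0013] 0.0137 0.0433
```

View pics/sideEnd.png

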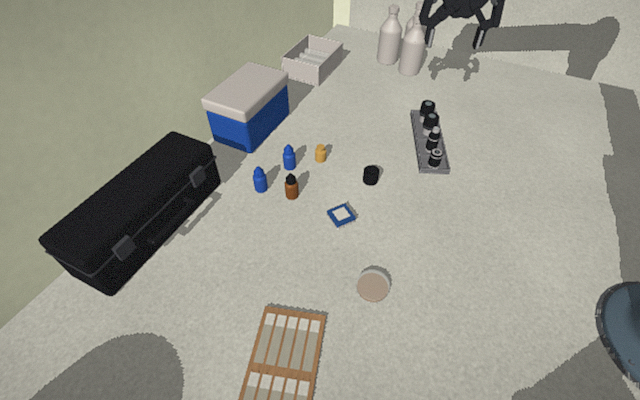

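All four optics stand upright in the caddy at (427,105), (431,122), (433,138) and (436,157). The tube, bottle, weight, dish and box are at the same pixels as before.

```bash
python3 -c "
from h import *
print(workorder.hand_in())"
```

```text
the job is handed in; nothing more can be done
None
```

The job is handed in at about 30 s: both eyepieces, the long objective and the short objective stand upright in their compartments by the last camera check, and the look-alikes, dish and box were not moved; the hand-in returned no verdict.

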